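Push the lipsticks home with the scraper and shut the organizer

ROBOT

A 6-joint arm with a two-finger parallel gripper is mounted at the origin on the work surface. World frame = base frame: x ahead of the robot, y to its left, z up, the work surface at z = 0. Lengths are in m, angles in rad, forces in N, time in s.
With the tool pointing down it reaches from about 0.3 to 0.775 m from the base axis. Payload 14.6 kg.
Tool frame: the origin (TCP) lies midway between the tips of the shut fingers; the grasp point (between the pads) lies ctrl.tcp_to_grasp behind it (ctrl.tcp_to_grasp is the distance from the TCP to the grasp point, in m); z points along the fingers, y is the line along which they close (so a half turn about z gives the same grasp; the last joint's range is limited). The gripper opens to 94 mm and grips with 3 to 60 N. Pads are 16 mm wide; open, the fingers measure 119 mm over their backs; the gripper's body (75 mm by 177 mm) begins 78 mm behind the grasp point.
Start: joints at [1.26, 0.3, 1.521, -0, 1.321, -0.067], TCP at [0.133, 0.534, 0.205] pointing down, gripper open.
Joint ranges: [-3.03, 3.03], [-0.79, 2.21], [0.23, 2.52], [-1.04, 4.18], [0, 3.07], [-2.55, 2.55]. Speed limits (rad/s): [2.22, 2.22, 2.57, 3.14, 3.14, 3.14].

INTERFACE

Orientations are given as [roll, pitch, yaw] about the fixed x, y, z axes, in that order (R = Rz(yaw) Ry(pitch) Rx(roll)).
In Python, from workcell import ctrl, eyes gives the robot as it stands.
- The arm moves only by the tool send_rows, never from a script. Its argument "targets" is a list of rows, each a list of 3 entries, a list of its own where there are three numbers: the shift along the tool's x, y, z in mm, then the turn, a rotation vector about the tool's x, y, z in degrees, then the opening, from 0 (shut) to 1 (fully open). In form: [[[x, y, z], [wx, wy, wz], jaw], ...]. A call has 1 to 12 rows; each row shifts and turns the commanded pose from where the row before left it, along the tool's axes as they then stand; what a row does not reach is not made up. A row lasts 1/8 s, in which the tool goes at most 62.5 mm and 10.7 degrees, less where a joint would pass 70% of its speed; a pose out of reach is approached as far as the arm can. A call with a gripper value outside its range is refused whole. The fingers move at their own pace and stop on an object; the grip force is fixed at half the most. Time passes only in rows, so rows that do not move let the fingers close. It gives the time, the measured TCP pose, the force, the opening and the grip force at its end, in the units of the state.
- ctrl.get_obs(): the state, without advancing time (a new reading comes with each control period).
- eyes.read_camera(name): name is "side" or "top" or "wrist"; returns a dict with "image" (420x560x3 uint8, red, green, blue), "fx", "fy", "cx", "cy" (pixels), "R" (3x3) and "t" (3): a world point X has camera coordinates R X + t. Camera axes: x right, y down, z forward; pixel columns grow to the right and rows downward; lengths in m; the calibration is good to about 2 mm. A picture is of the moment at which its call begins. There is no depth.
- ctrl.finish_job(): hands the job in; it is judged then, once.
Trained networks look in the newest picture that a camera, given by its name, has taken for a name from the list of things; names that differ only in an ending like _2 or _b are one class to them, and where a whole thing is asked for, a point or a joint stands for the part that bears it (a point fixed in the world has none). Each returns a list of dicts, best first, with "score" (0 to 1); they miss things now and then, are a little off and sometimes report something else, mostly with a low value. They report only what shows in the picture. A call takes as long as a camera call. They do not tell look-alikes from the thing itself.
- eyes.trace(camera, thing): "region" (420x560 bool, what is visible of it) and "position" ([column, row] in pixels, amid what is visible of it).
- eyes.spot_point(camera, thing): "position" ([column, row] in pixels: a listed point, or the origin of a listed thing).
The state is a dict: "time": time; "joint_positions": joint angles; "joint_velocities": joint speeds; "joint_torque": joint torques, N m; "eef_pos": TCP position; "tool_rot": TCP orientation; "wrist_force": force on the tool from outside, world axes, zero at the start; "ft_torque": the same for the moment, N m; "opening": finger opening in m; "finger_force": force on a finger pad.
Only numpy, scipy, OpenCV 4.12 (cv2) and the standard library are available. Lean on these libraries where they do the work, as an engineer would, in place of code of your own. Each camera call takes 0.05 s, during which the arm holds its last target. There are 200 camera calls.

TASK

The three lipsticks are sticking out of the acrylic organizer, so its door will not shut. Take the scraper by its handle and use its straight bar, not your fingers, to push all three in together until you feel every one of them bearing on the sprung cushions at the back, pressing only gently. Then lay the scraper down flat on the vanity and swing the door fully shut, leaving the curler, compact and jar alone.

Things in the scene. Friction and masses are not known exactly. Their poses are not given: they have to be found in the camera images.
- organizer: clear acrylic organizer stuck down on the vanity, 130 mm deep (x), 98 mm wide (y); origin at the centre of its underside; its open front faces its -x, front edge at x = -65 mm. Floor 4 mm thick; side walls 5 mm thick, 46 mm high, 88 mm apart. A frosted roof with a low rim, 46 to 58 mm high, covers all from 50 mm behind the front edge on
- slots (a point): middle of the front edge, on the organizer's floor (4 mm over the vanity). Three slots 24 mm wide run back from here along the organizer's x, centred at y = -32, 0 and +32 mm; the two dividers between them, 8 mm thick and up to 34 mm over the vanity, begin 30 mm behind the front edge, so the 88 mm between the side walls is clear in front of them
- cushion_zone (a point): point on the middle slot's floor, 81 mm behind the front edge, under the roof. A back stop, set for any tube length, holds a sprung cushion in each slot, faces in one line across 74 to 88 mm behind the front edge: the setting varies and is not reported. Each cushion gives 1 mm per 1.6 N over 6 mm, then is hard. A tube slides with under 0.4 N until it meets its cushion
- door (a joint): angle of the organizer's clear swing door: 0 = shut, grows as it opens towards the organizer's -x, to 2.3; at 1.57 it stands straight out. Panel 97 mm wide from the hinge, 4 to 48 mm over the vanity, 4 mm thick; shut, its outer face is 5 mm in front of the front edge. Ball knob 88 mm from the hinge, 34 mm up, out to 22 mm. Friction 0.02 N m, stays where left
- door_hinge (a point): point on the door's upright hinge axis, at the organizer's left front corner (organizer x = -65, y = +49 mm), 26 mm over the vanity
- door_edge (a point): middle of the door's free edge, rose-gold trimmed, on the outer face, 96 mm from the hinge, 26 mm over the vanity
- lipstick_black: closed square lipstick tube, black, 72 mm long (its x axis), 20 x 20 mm across, about 30 g, lying along one of the organizer's slots (any of the three), its gold-dotted end sticking out of the front; origin at the centre of its underside, the end that sticks out is 36 mm from it along -x. Fragile: press it with a few newtons only, never 5
- lipstick_rose: closed square lipstick tube, rose gold, 72 mm long (its x axis), 20 x 20 mm across, about 30 g, lying along one of the organizer's slots (any of the three), its gold-dotted end sticking out of the front; origin at the centre of its underside, the end that sticks out is 36 mm from it along -x. Fragile: press it with a few newtons only, never 5
- lipstick_red: closed square lipstick tube, dark red, 72 mm long (its x axis), 20 x 20 mm across, about 30 g, lying along one of the organizer's slots (any of the three), its gold-dotted end sticking out of the front; origin at the centre of its underside, the end that sticks out is 36 mm from it along -x. Fragile: press it with a few newtons only, never 5
- scraper: powder scraper lying flat, 65 g: an aluminium straightedge bar 80 mm long (y), 6 mm thick (x), 24 mm high, on a beech handle 18 mm wide (y), 20 mm high from the underside up, reaching back to x = -96 mm. Origin at the centre of the bar's underside; working face at x = +3 mm, looking along +x. Hold the handle about 45 mm behind the bar. A slow, square push of 6 to 9 N in all seats the three tubes
- curler: stainless eyelash curler lying flat, 100 x 60 mm, 15 mm high; origin at its middle, underside. Leave alone
- compact: round rose-gold compact with a press-button clasp, 72 mm across, 17 mm high; origin at the centre of its underside. Leave alone
- jar: frosted glass jar with rose-gold lid, 58 mm across, 50 mm high; origin at the centre of its underside. Leave alone
Things that resemble listed ones, but are neither listed nor needed, are in the scene too. Leave any blue or purple look-alike of the lipstick_rose alone.

How it is judged:
By the outcome, as a careful person would: the job done as asked, in the order asked, and still so for the second after the job is handed in, with the robot touching nothing.
It also fails if it takes over 64 s, if anything falls off the work surface, if the arm or the gripper's body presses on something with over 40 N, if the wrist force passes 120 N, or if a joint passes its speed limit or range.

## Working session

There is one attempt and no reset: what is moved stays moved. The work goes in short steps, Python scripts to look and compute and a tool call to move; the robot and the scene stay as the last step left them, time stands still between calls to the robot, and variables do not carry over. Pictures are saved under pics/ and viewed, at most 10 in all, crops included, and the job is handed in when it is done.

Besides the shell and the picture viewer there is one more tool, called after "Request:" by a JSON object that holds its "op" and its "data". send_rows: Moves the arm, as the interface text tells. Its arguments: {"type":"object","properties":{"targets":{"type":"array","items":{"type":"array"}}},"required":["targets"]}

```bash
ls; mkdir -p pics
cat > h.py <<'E'
import numpy as np, cv2
from workcell import ctrl, eyes
from scipy.spatial.transform import Rotation as Ro
def ray(c,px):
    d=np.array([(px[0]-c["cx"])/c["fx"],(px[1]-c["cy"])/c["fy"],1.]);R=np.array(c["R"]);return -R.T@np.array(c["t"]),R.T@d
def onz(c,px,z):
    o,d=ray(c,px);return o+d*(z-o[2])/d[2]
def proj(c,X):
    p=np.array(c["R"])@np.array(X)+np.array(c["t"]);return np.array([c["fx"]*p[0]/p[2]+c["cx"],c["fy"]*p[1]/p[2]+c["cy"]])
E
python3 - <<'E'
from h import *
o=ctrl.get_obs();print(o["time"],o["eef_pos"],o["tool_rot"],o["opening"],ctrl.tcp_to_grasp,o["wrist_force"])
names="organizer slots cushion_zone door door_hinge door_edge lipstick_black lipstick_rose lipstick_red scraper curler compact jar".split()
Z=dict(slots=.004,cushion_zone=.004,door_hinge=.026,door_edge=.026,lipstick_black=.004,lipstick_rose=.004,lipstick_red=.004)
ims=[]
for cam in ["top","side"]:
    c=eyes.read_camera(cam);cv2.imwrite(f"pics/{cam}0.png",c["image"][...,::-1])
    print(cam,c["fx"],(-np.array(c["R"]).T@c["t"]).round(3))
    for n in names:
        for r in eyes.spot_point(cam,n)[:3] if n!="door" else eyes.trace(cam,n)[:3]:
            print(n,round(r["score"],2),np.round(r["position"]),onz(c,r["position"],Z.get(n,0)).round(4)[:2])
E
```

```text
pics
0.0 [0.13269817 0.53348569 0.20489479] [-3.14046645e+00 -6.43638296e-05  2.89778714e+00] 0.09425728276568304 0.0188 [-0.12959811 -1.01341929  0.60704739]
top 395.2282790529422 [0.467 0.057 0.878]
organizer 0.93 [328. 218.] [ 0.6217 -0.0439]
slots 0.84 [326. 248.] [ 0.554  -0.0408]
cushion_zone 0.64 [327. 211.] [ 0.637  -0.0432]
door_hinge 0.7 [304. 240.] [0.5682 0.01  ]
door_edge 0.75 [300. 286.] [0.4691 0.0171]
door_edge 0.6 [314. 232.] [ 0.5873 -0.0125]
lipstick_black 0.54 [344. 235.] [ 0.5851 -0.0801]
lipstick_rose 0.75 [248. 228.] [0.5935 0.1339]
lipstick_rose 0.71 [327. 235.] [ 0.5826 -0.0431]
lipstick_rose 0.53 [275. 191.] [0.6808 0.0752]
lipstick_red 0.83 [314. 234.] [ 0.5836 -0.0124]
lipstick_red 0.32 [143. 272.] [0.4921 0.3584]
scraper 0.97 [408. 262.] [ 0.527  -0.2234]
curler 0.65 [313. 234.] [ 0.5841 -0.012 ]
curler 0.57 [142. 271.] [0.4943 0.3635]
compact 0.68 [327. 236.] [ 0.5813 -0.0425]
compact 0.56 [414. 183.] [ 0.7091 -0.2422]
jar 0.92 [200. 173.] [0.72   0.2502]
side 537.9155422260061 [ 0.336 -0.703  0.883]
organizer 0.59 [293. 249.] [ 0.6244 -0.0451]
organizer 0.55 [274. 243.] [ 0.5919 -0.0143]
organizer 0.4 [212. 241.] [0.4712 0.037 ]
slots 0.9 [270. 255.] [ 0.5721 -0.046 ]
cushion_zone 0.75 [302. 246.] [ 0.6426 -0.0466]
cushion_zone 0.29 [268. 258.] [ 0.5653 -0.0507]
door 0.73 [234. 233.] [0.5212 0.0433]
door_edge 0.97 [214. 242.] [0.4712 0.0125]
lipstick_black 0.66 [186. 147.] [0.497  0.3567]
lipstick_black 0.48 [281. 264.] [ 0.584  -0.0755]
lipstick_rose 0.89 [275. 253.] [ 0.5834 -0.0433]
lipstick_rose 0.81 [249. 199.] [0.5838 0.1258]
lipstick_rose 0.51 [299. 199.] [0.6917 0.0837]
lipstick_red 0.52 [271. 241.] [ 0.5883 -0.0102]
scraper 0.83 [289. 332.] [ 0.5419 -0.2254]
curler 0.74 [186. 148.] [0.4961 0.3579]
curler 0.43 [372. 309.] [ 0.7092 -0.2368]
compact 0.94 [375. 310.] [ 0.7147 -0.2399]
jar 0.61 [286. 153.] [0.724  0.2483]
jar 0.16 [274. 242.] [ 0.5922 -0.0129]
```

View pics/top0.png

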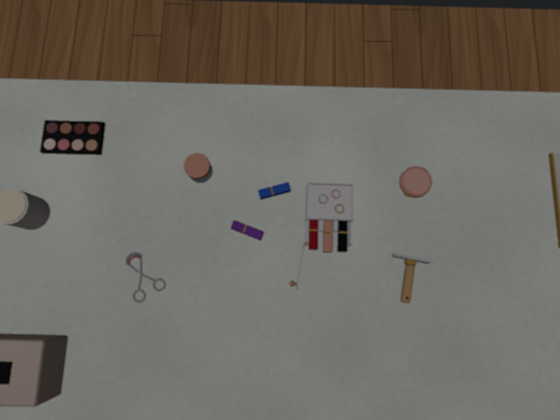

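View pics/side0.png

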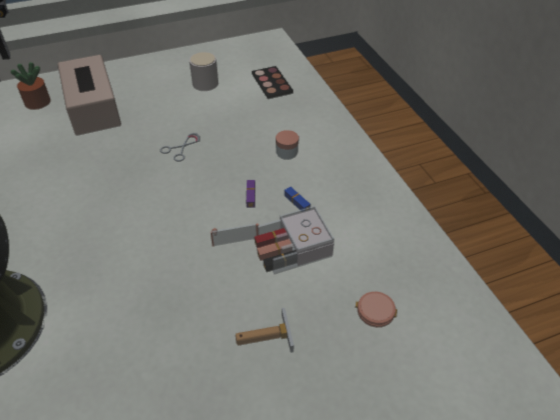

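Top view: scraper at (408,262), bar at its upper end. Red (313,235), rose (328,236) and black (343,235) tubes sit in the organizer (329,218), and the door runs from (306,240) to (298,286). Candidates for rose: (328,236) in a slot, blue (274,190) and purple (248,230). I choose the slotted one. For the scraper there is only (408,262). Next is a close crop to check, plus an axis measurement.

Run:
```python
from h import *
c=eyes.read_camera("top");im=c["image"][...,::-1]
cv2.imwrite("pics/crop1.png",cv2.resize(im[170:310,280:440],None,fx=5,fy=5,interpolation=cv2.INTER_CUBIC)[:600])
r=eyes.trace("top","scraper")[0];m=r["region"]
ys,xs=np.nonzero(m)
P=np.array([onz(c,p,.02)[:2] for p in zip(xs,ys)])
# handle = far from bar: bar near max x
hs=P[(P[:,0]<P[:,0].max()-.035)]
mu=hs.mean(0);u=np.linalg.svd(hs-mu)[2][0];u*=np.sign(u[0])
print("scraper: handle mean",mu,"axis yaw",np.degrees(np.arctan2(u[1],u[0])),"extent",((P-mu)@u).min(),((P-mu)@u).max(), "lat",np.ptp((P-mu)@[-u[1],u[0]]))
bs=P[((P-mu)@u)>((P-mu)@u).max()-.010];v=np.linalg.svd(bs-bs.mean(0))[2][0];print("bar",bs.mean(0),np.degrees(np.arctan2(v[1],v[0]))%180-90)
s=eyes.read_camera("side");r=eyes.trace("side","scraper")[0];ys,xs=np.nonzero(r["region"]);P=np.array([onz(s,p,.02)[:2] for p in zip(xs,ys)])
hs=P[(P[:,0]<P[:,0].max()-.035)];mu=hs.mean(0);u=np.linalg.svd(hs-mu)[2][0];u*=np.sign(u[0]);print("side handle",mu,np.degrees(np.arctan2(u[1],u[0])))
for n in ["organizer"]:
  m=eyes.trace("top",n)[0]["region"].astype(np.uint8);k=cv2.findContours(m,0,1)[0];k=max(k,key=cv2.contourArea)
  W=np.array([onz(c,p[0],.05)[:2]*1000 for p in k],np.float32);print(n,cv2.minAreaRect(W))
```

```text
scraper: handle mean [ 0.47640605 -0.21080947] axis yaw -10.499595005178184 extent -0.035307658060168105 0.06439287404893994 lat 0.08502194148870645
bar [ 0.53441401 -0.223381  ] -9.296180435711818
side handle [ 0.48022602 -0.22152641] -11.467256728673725
organizer ((578.3876953125, -32.87713623046875), (114.30500793457031, 240.496826171875), 81.22457885742188)
```

View pics/crop1.png

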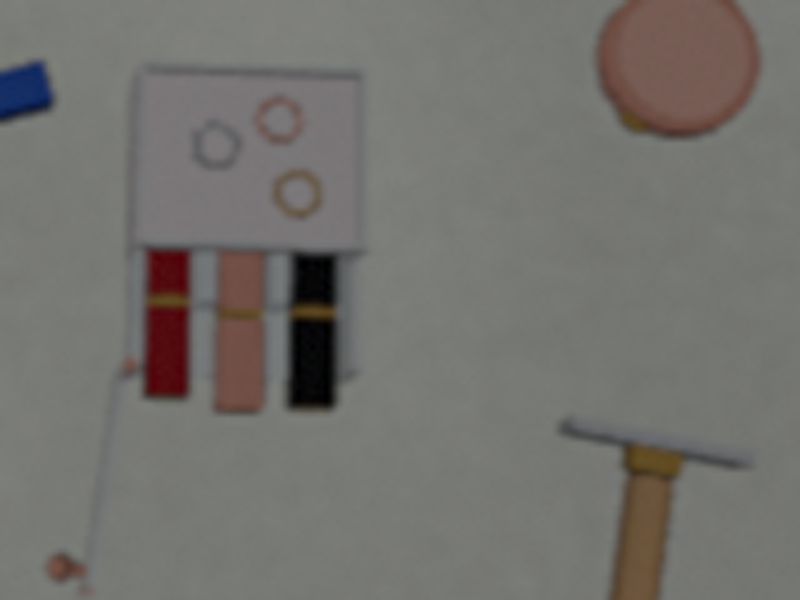

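The crop confirms the aluminium bar with a beech handle. Bar centre is at about crop (655,443), and the three tubes protrude at (167,395), (240,410) and (312,407). Moving above the scraper.

Request:
{"op": "send_rows", "data": {"targets": [[[-33,-40,0],[0,0,0],0.6],[[-33,-40,0],[0,0,0],0.6],[[-33,-40,0],[0,0,0],0.6],[[-33,-40,0],[0,0,0],0.6],[[-33,-40,0],[0,0,0],0.6],[[-33,-40,0],[0,0,0],0.6],[[-33,-40,0],[0,0,0],0.6],[[-33,-40,0],[0,0,0],0.6],[[-33,-40,0],[0,0,0],0.6],[[-33,-40,0],[0,0,0],0.6],[[-33,-40,0],[0,0,0],0.6],[[-33,-40,0],[0,0,0],0.6]]}}

```text
time: 3.15
eef_pos: [0.4017, -0.0295, 0.2057]
tool_rot: [3.141, 0.001, 2.897]
wrist_force: [0.8, 0.5, -1.0]
opening: 0.0566
finger_force: 0.0
```

```bash
cat >> h.py <<'E'
def go(x,y,z=None,head=None,grasp=False):
    """tool-frame shift (mm) and z-turn (deg) to a world TCP target with tool x heading head (deg)"""
    o=ctrl.get_obs();R=Ro.from_euler("xyz",o["tool_rot"]).as_matrix();p=np.array(o["eef_pos"])
    t=np.array([x,y,p[2] if z is None else z]);h=np.degrees(np.arctan2(R[1,0],R[0,0]))
    print("t",round(o["time"],2),"at",p.round(4),"head",h.round(2),"tilt",np.degrees(np.arccos(-R[2,2])).round(2),"shift mm",(R.T@(t-p)*1000).round(1),"turn z",None if head is None else round(h-head,2),"F",np.round(o["wrist_force"],2),"open",round(o["opening"],4),"ff",o["finger_force"])
E
python3 - <<'E'
from h import *
go(.488,-.214,.18,169.5)
c=eyes.read_camera("wrist");print((-np.array(c["R"]).T@c["t"]).round(3),np.array(c["R"]).round(2).tolist())
E
```

```text
t 3.15 at [ 0.4017 -0.0295  0.2057] head 166.01 tilt 0.05 shift mm [-128.3 -158.2   25.8] turn z -3.49 F [ 0.79  0.53 -1.  ] open 0.0566 ff 0.0
[ 0.326 -0.01   0.385] [[0.24, 0.97, 0.0], [0.93, -0.23, 0.27], [0.26, -0.06, -0.96]]
```

Run:
```python
from h import *
c=eyes.read_camera("wrist");print(c["fx"]);cv2.imwrite("pics/w1.png",c["image"][...,::-1])
Z=dict(slots=.004,cushion_zone=.004,door_hinge=.026,door_edge=.026,lipstick_black=.004,lipstick_rose=.004,lipstick_red=.004)
for n in "organizer slots cushion_zone door_hinge door_edge lipstick_black lipstick_rose lipstick_red scraper".split():
    for r in eyes.spot_point("wrist",n)[:2]: print(n,round(r["score"],2),np.round(r["position"]),onz(c,r["position"],Z.get(n,0)).round(4)[:2])
```

```text
292.5798137599122
organizer 0.64 [308. 325.] [ 0.6246 -0.0451]
slots 0.7 [301. 290.] [ 0.5609 -0.0412]
door_hinge 0.58 [336. 296.] [0.5687 0.0054]
door_edge 0.75 [337. 229.] [0.4706 0.026 ]
lipstick_black 0.66 [284. 310.] [ 0.5867 -0.0737]
lipstick_rose 0.8 [304. 304.] [ 0.584  -0.0431]
lipstick_rose 0.69 [423. 280.] [0.5875 0.1338]
lipstick_red 0.95 [328. 299.] [ 0.5854 -0.0057]
```

View pics/w1.png

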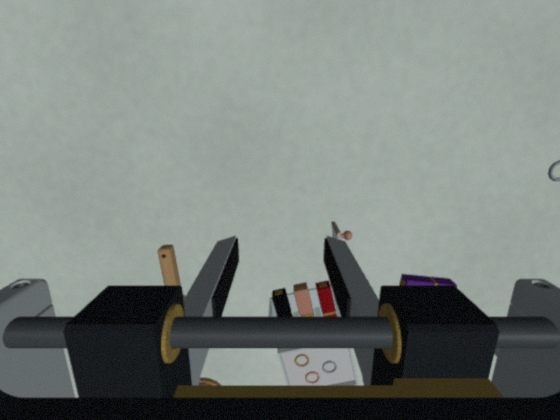

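Request:
{"op": "send_rows", "data": {"targets": [[[-32,-39,2],[0,0,-1],0.6],[[-32,-39,2],[0,0,-1],0.6],[[-32,-40,2],[0,0,-1],0.6],[[-32,-40,0],[0,0,-0.5],0.6],[[0,0,0],[0,0,0],0.6],[[0,0,0],[0,0,0],0.6]]}}

```text
time: 4.45
eef_pos: [0.4918, -0.2088, 0.1992]
tool_rot: [3.141, -0.001, 2.959]
wrist_force: [-0.1, 0.6, -0.1]
opening: 0.0565
finger_force: 0.0
```

Run:
```python
from h import *
go(.488,-.214,.18,169.5)
c=eyes.read_camera("wrist");cv2.imwrite("pics/w2.png",c["image"][...,::-1])
m=eyes.trace("wrist","scraper")[0]["region"];print(m.sum(),[ (r["position"],r["score"],onz(c,r["position"],0)) for r in eyes.spot_point("wrist","scraper")])
ys,xs=np.nonzero(m);P=np.array([onz(c,p,.02)[:2] for p in zip(xs,ys)])
u=np.array([np.cos(np.radians(-10.5)),np.sin(np.radians(-10.5))])
for k in range(3):
    w=np.array([-u[1],u[0]]);a=P@u;hs=P[(a>a.max()-.08)&(a<a.max()-.03)];mu=hs.mean(0);u=np.linalg.svd(hs-mu)[2][0];u*=np.sign(u[0])
w=np.array([-u[1],u[0]])
print(mu,np.degrees(np.arctan2(u[1],u[0])),((P-mu)@u).max(),((P-mu)@u).min(),np.ptp((hs-mu)@w),np.ptp((P-mu)@w))
```

```text
t 4.45 at [ 0.4918 -0.2088  0.1992] head 169.54 tilt 0.04 shift mm [ 2.8 -5.8 19.2] turn z 0.04 F [-0.08  0.58 -0.12] open 0.0565 ff 0.0
1629 [([275.3, 220.4], 0.97, array([ 0.53551744, -0.22370863,  0.        ]))]
[ 0.48856234 -0.21610273] -9.109717511625952 0.055779860026378324 -0.047143461423933976 0.018034249297225344 0.07923389540050302
```

View pics/w2.png

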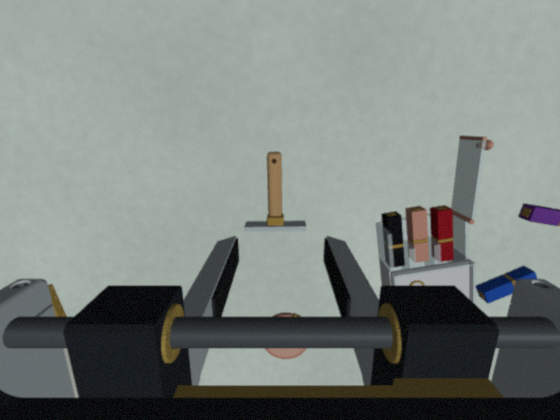

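Wrist view: handle at (275,185), bar at (275,226) nearly level, organizer with tubes at (392,240), (417,235) and (441,233). Descending to grip, after saving this view's calibration.

Run:
```python
from h import *
import pickle
c=eyes.read_camera("wrist");pickle.dump({k:np.array(v) for k,v in c.items()},open("w2.pkl","wb"))
go(.494,-.2168,.003,170.5)
pickle.dump([np.array(eyes.trace("wrist",n)[0]["region"]) for n in ["organizer","lipstick_red","lipstick_rose","lipstick_black"]],open("w2m.pkl","wb"))
for n in ["door_hinge","door_edge","slots","organizer"]:
  for r in eyes.spot_point("wrist",n)[:1]: print(n,r["position"],r["score"],onz(c,r["position"],dict(slots=.004,organizer=0).get(n,.026)))
g=cv2.resize(c["image"][120:320,360:520,::-1],None,fx=3,fy=3,interpolation=cv2.INTER_CUBIC);cv2.imwrite("pics/w2c.png",g)
t=eyes.read_camera("top");pickle.dump({k:np.array(v) for k,v in t.items()},open("t2.pkl","wb"))
```

```text
t 4.65 at [ 0.492  -0.2087  0.1999] head 169.59 tilt 0.03 shift mm [ -3.3  -7.6 196.9] turn z -0.91 F [ 0.03 -0.7   0.4 ] open 0.0566 ff 0.0
door_hinge [455.1, 216.4] 0.66 [0.56349119 0.00306026 0.026     ]
door_edge [470.6, 138.1] 0.7 [0.46917878 0.02306032 0.026     ]
slots [411.6, 215.2] 0.85 [ 0.56050584 -0.04204498  0.004     ]
organizer [410.3, 260.6] 0.82 [ 0.62943146 -0.04635594  0.        ]
```

View pics/w2c.png

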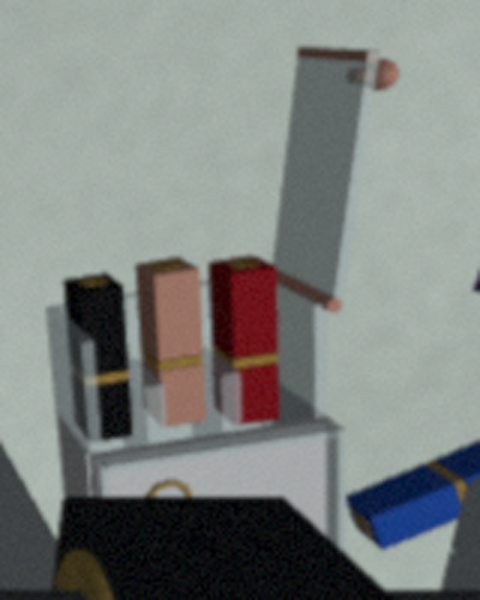

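The crop shows the open clear door with its knob at (385,72), the hinge strip (275,270)–(335,303) and three tubes with dotted ends at (95,280), (168,263) and (243,263). The organizer is turned by about -3°.

Request:
{"op": "send_rows", "data": {"targets": [[[-3,-8,30],[0,0,-0.9],0.5],[[0,0,40],[0,0,0],0.5],[[0,0,40],[0,0,0],0.5],[[0,0,40],[0,0,0],0.5],[[0,0,30],[0,0,0],0.5],[[0,0,17],[0,0,0],0.5],[[0,0,0],[0,0,0],0.5],[[0,0,0],[0,0,0],0.5]]}}

```text
time: 6.1
eef_pos: [0.494, -0.2182, 0.0031]
tool_rot: [-3.141, 0.001, 2.975]
wrist_force: [-0.2, -0.6, -0.5]
opening: 0.0474
finger_force: 0.0
```

Run:
```python
from h import *
import pickle
go(.494,-.2168,.003,170.5)
t=pickle.load(open("t2.pkl","rb"))
im=t["image"].astype(np.float32).mean(2)
def P(u,v,z): return onz(t,(280+u/5,170+v/5),z)[:2]
A,B,C,D=[P(*q,.058) for q in [(140,68),(362,75),(365,248),(130,245)]]
print("roof",A,B,C,D,"w",np.linalg.norm(A-B),np.linalg.norm(C-D),"d",np.linalg.norm(A-D),np.linalg.norm(B-C))
for a,b in ((A,B),(D,C)):
    d=a-b;print("yaw",np.degrees(np.arctan2(-d[0],d[1])))
for a,b in ((A,D),(B,C)):
    d=a-b;print("yaw",np.degrees(np.arctan2(d[1],d[0])))
print("tube ends",[P(u,v,.024) for u,v in [(167,397),(240,411),(312,407)]])
# model fit: subpixel edges of roof by black/white gradient
W=pickle.load(open("w2.pkl","rb"));M=pickle.load(open("w2m.pkl","rb"))
for c,m in zip("red rose black".split(),M[1:]):
    k=max(cv2.findContours(m.astype(np.uint8),0,1)[0],key=cv2.contourArea)
    print(c,cv2.minAreaRect(np.array([onz(W,p[0],.024)[:2]*1000 for p in k],np.float32)))
```

```text
t 6.1 at [ 0.494  -0.2182  0.0031] head 170.43 tilt 0.06 shift mm [0.2 1.4 0.1] turn z -0.07 F [-0.24 -0.61 -0.49] open 0.0474 ff 0.0
roof [0.68593169 0.00474377] [ 0.68527993 -0.0904551 ] [ 0.61008154 -0.09102512] [0.60888473 0.00801758] w 0.095201101763471 0.0990499310769541 d 0.07711648181791222 0.07520054619014636
yaw -0.3922631366904057
yaw 0.6923127655893958
yaw -2.433098565457966
yaw 0.4343043184254882
tube ends [array([ 0.54853306, -0.01088267]), array([ 0.54326338, -0.04246435]), array([ 0.54574898, -0.07357998])]
red ((584.6541137695312, -14.461226463317871), (79.27936553955078, 27.794696807861328), 0.19170917570590973)
rose ((580.648681640625, 111.40933227539062), (57.45882797241211, 20.640058517456055), 70.35777282714844)
black ((580.8684692382812, -76.2703628540039), (78.2475814819336, 24.669355392456055), 1.2566232681274414)
```

Request:
{"op": "send_rows", "data": {"targets": [[[0,1,0],[0,0,0],0.0],[[0,0,0],[0,0,0],0.0],[[0,0,0],[0,0,0],0.0],[[0,0,0],[0,0,0],0.0],[[0,0,0],[0,0,0],0.0],[[0,0,-20],[0,0,0],0.0],[[0,0,-30],[0,0,0],0.0],[[0,0,-40],[0,0,0],0.0],[[0,0,0],[0,0,0],0.0],[[0,0,0],[0,0,0],0.0]]}}

```text
time: 7.35
eef_pos: [0.4934, -0.2168, 0.0917]
tool_rot: [3.141, -0.001, 2.975]
wrist_force: [-0.9, -0.0, -0.0]
opening: 0.0176
finger_force: 30.0
```

```bash
cat > yaw.py <<'E'
from h import *
t=eyes.read_camera("top");im=t["image"].astype(int)
# red tube & rose tube pixels by colour, upsampled subpixel edges
big=cv2.resize(t["image"][205:260,295:360],None,fx=8,fy=8,interpolation=cv2.INTER_CUBIC).astype(int)
def toimg(u,v): return (295+(u+.5)/8-.5,205+(v+.5)/8-.5)
def edge(vals,lo): pass
res={}
for n,u0 in (("red",313.5),("rose",328),("black",342.5)):
    L=[];Rr=[]
    for v in np.arange(222.5,246,.5):
        row=big[int((v-205)*8)].astype(float)
        if n=="rose": s=row[:,0]-(row[:,1]+row[:,2])/2
        elif n=="red": s=-row[:,1]
        else: s=-row.sum(1)
        cu=int((u0-295)*8);g=np.gradient(cv2.GaussianBlur(s[None],(0,0),3)[0])
        a=np.argmax(g[cu-70:cu])+cu-70;b=np.argmin(g[cu:cu+70])+cu
        L.append(onz(t,toimg(a,(v-205)*8),.024)[:2]);Rr.append(onz(t,toimg(b,(v-205)*8),.024)[:2])
    for E in (L,Rr):
        E=np.array(E);vx,vy,x,y=cv2.fitLine(E.astype(np.float32),cv2.DIST_HUBER,0,.001,.001)[:,0]
        print(n,"yaw",round(np.degrees(np.arctan(vy/vx)),2),"y at x=.56",round(float(y+(0.56-x)*vy/vx),4))
E
python3 - <<'E'
from h import *
go(.494,-.2168,.003,170.5);print(ctrl.get_obs()["ft_torque"])
import yaw
c=eyes.read_camera("wrist")
for r in eyes.spot_point("wrist","scraper")[:1]:print(r,onz(c,r["position"],.09))
m=eyes.trace("wrist","scraper")[0]["region"];ys,xs=np.nonzero(m);print(xs.min(),xs.max(),ys.min(),ys.max())
E
```

```text
t 7.35 at [ 0.4934 -0.2168  0.0917] head 170.43 tilt 0.05 shift mm [-0.7  0.1 88.7] turn z -0.07 F [-0.93 -0.01 -0.02] open 0.0176 ff 29.997344613075256
[-0.07067925  0.03891827 -0.00943888]
red yaw -0.56 y at x=.56 -0.0003
red yaw -0.34 y at x=.56 -0.0187
rose yaw -1.41 y at x=.56 -0.0308
rose yaw 0.0 y at x=.56 -0.0512
black yaw -1.8 y at x=.56 -0.0628
black yaw -0.4 y at x=.56 -0.0827
{'position': [282.7, 308.1], 'score': 0.7} [ 0.53927755 -0.22248076  0.09      ]
263 299 171 316
```

Request:
{"op": "send_rows", "data": {"targets": [[[12.6,42.7,0],[0,0,0],0.0],[[12.6,42.7,0],[0,0,0],0.0],[[12.6,42.7,0],[0,0,0],0.0],[[12.6,42.7,0],[0,0,0],0.0],[[0,0,20],[0,0,-4.4],0.0],[[0,0,20],[0,0,-4.4],0.0],[[0,0,0],[0,0,0],0.0],[[0,0,0],[0,0,0],0.0]]}}

```text
time: 8.55
eef_pos: [0.4726, -0.0403, 0.0529]
tool_rot: [-3.142, 0.0, 3.126]
wrist_force: [0.7, -0.0, -1.1]
opening: 0.0181
finger_force: 30.0
```

Run:
```python
from h import *
go(.472,-.040,.010,179.2)
t=eyes.read_camera("top");c=eyes.read_camera("wrist")
a=cv2.resize(t["image"][205:285,290:370,::-1],None,fx=5,fy=5,interpolation=cv2.INTER_CUBIC)
b=cv2.resize(c["image"][150:350,200:400,::-1],None,fx=2,fy=2,interpolation=cv2.INTER_CUBIC)
cv2.imwrite("pics/a3.png",np.hstack([a,b]))
```

```text
t 8.55 at [ 0.4726 -0.0403  0.0529] head 179.12 tilt 0.01 shift mm [ 0.6  0.3 42.9] turn z -0.08 F [ 0.72 -0.   -1.11] open 0.0181 ff 29.997402727603912
```

View pics/a3.png

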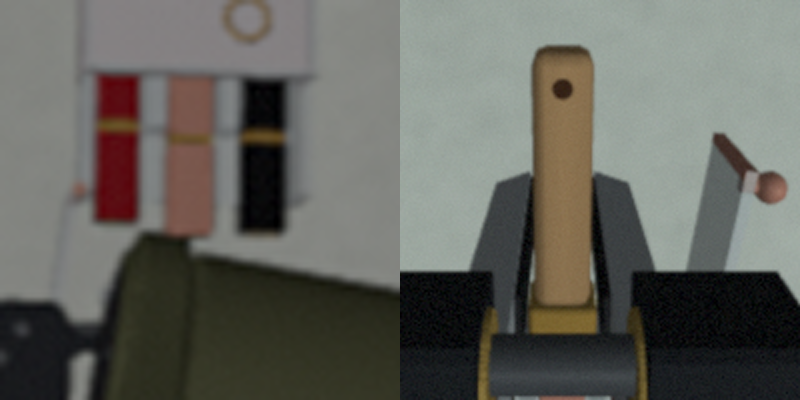

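The arm hides the bar from the top camera and the gripper hides it from the wrist camera. The handle is held straight. Descending, then using the side view.

Request:
{"op": "send_rows", "data": {"targets": [[[0,0,20],[0,0,0],0.0],[[0,0,16],[0,0,0],0.0],[[0,0,6],[0,0,0],0.0],[[0,0,0],[0,0,0],0.0],[[0,0,0],[0,0,0],0.0]]}}

```text
time: 9.28
eef_pos: [0.4727, -0.0402, 0.0109]
tool_rot: [-3.141, 0.001, 3.128]
wrist_force: [0.0, 0.1, -1.2]
opening: 0.0176
finger_force: 30.0
```

Run:
```python
from h import *
import pickle
go(.472,-.040,.010,179.2)
c=eyes.read_camera("side");pickle.dump({k:np.array(v) for k,v in c.items()},open("s3.pkl","wb"))
print("scraper",[(r["score"],r["position"],onz(c,r["position"],.008)) for r in eyes.spot_point("side","scraper")[:1]])
cv2.imwrite("pics/s3.png",cv2.resize(c["image"][195:305,200:345,::-1],None,fx=5,fy=5,interpolation=cv2.INTER_CUBIC))
```

```text
t 9.28 at [ 0.4727 -0.0402  0.0109] head 179.23 tilt 0.04 shift mm [0.7 0.2 0.9] turn z 0.03 F [ 0.02  0.06 -1.24] open 0.0176 ff 29.99736249446869
scraper [(0.59, [244.6, 259.1], array([ 0.51843084, -0.03950258,  0.008     ]))]
```

View pics/s3.png

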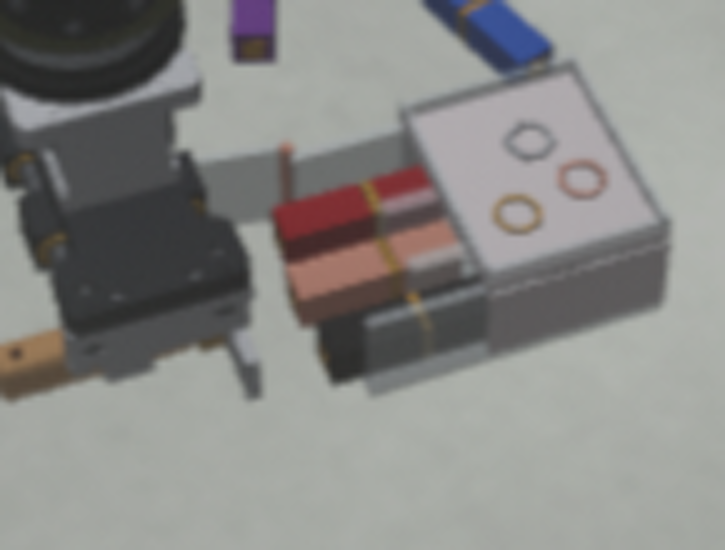

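Side view: the bar's right end is at (255,378) in the crop, clear of the tube ends at (280,225), (300,295) and (330,360). The organizer's right front edge runs (365,322)–(372,393). Computing alignment.

Run:
```python
from h import *
import pickle
c=pickle.load(open("s3.pkl","rb"))
P=lambda u,v,z: onz(c,(200+(u+.5)/5-.5,195+(v+.5)/5-.5),z)[:2].round(4)
q=[P(*a,.058) for a in [(402,110),(572,65),(668,230),(490,275)]]
FL,BL,BR,FR=q;print(q,"w",np.linalg.norm(FL-FR),np.linalg.norm(BL-BR),"d",np.linalg.norm(FL-BL),np.linalg.norm(FR-BR))
y=lambda d:np.degrees(np.arctan2(d[1],d[0]))
print("yaws",y(BL-FL),y(BR-FR),y(FL-FR)-90,y(BL-BR)-90)
print("right front wall top/bottom",P(365,322,.046),P(372,393,0),"bar end top",P(260,362,.032),P(247,364,.032),"bottom",P(260,397,.008))
print("tube tops left/right edges at end: red",P(275,212,.024),P(283,237,.024),"rose",P(288,266,.024),P(297,296,.024),"black bottom",P(335,383,.004))
```

```text
[array([0.6125, 0.0019]), array([ 0.6889, -0.    ]), array([ 0.6879, -0.0972]), array([ 0.6127, -0.0928])] w 0.09470021119300631 0.09720514389681237 d 0.0764236220026242 0.07532861342146151
yaws -1.4246013963447341 -3.348594814456896 0.12100463427378827 -0.5894419564223057
right front wall top/bottom [ 0.5619 -0.088 ] [ 0.5641 -0.0892] bar end top [ 0.52   -0.0814] [ 0.5149 -0.0804] bottom [ 0.5194 -0.0804]
tube tops left/right edges at end: red [ 0.5533 -0.0038] [ 0.5519 -0.0179] rose [ 0.5486 -0.0332] [ 0.5467 -0.0493] black bottom [ 0.5508 -0.0819]
```

```bash
cat >> h.py <<'E'
def feel(n=8):
    F=[];T=[]
    for i in range(n):
        eyes.read_camera("side");o=ctrl.get_obs();F.append(o["wrist_force"]);T.append(o["ft_torque"])
    print("t",round(o["time"],2),"pos",np.round(o["eef_pos"],4),"yaw",np.degrees(o["tool_rot"][2]).round(2),"F",np.mean(F,0).round(2),"sd",np.std(F,0).round(2),"T",np.mean(T,0).round(3),"sd",np.std(T,0).round(3))
E
python3 -c "
from h import *
feel(10)"
```

```text
t 9.88 pos [ 0.4724 -0.0402  0.0104] yaw 179.23 F [ 0.02 -0.02 -0.52] sd [0.54 0.59 0.74] T [ 0.017 -0.004 -0.001] sd [0.021 0.026 0.034]
```

Request:
{"op": "send_rows", "data": {"targets": [[[-10,0,0],[0,0,0],0.0],[[-7,0,0],[0,0,0],0.0],[[-6,0,0],[0,0,0],0.0],[[-5,0,0],[0,0,0],0.0],[[-4,0,0],[0,0,0],0.0],[[-4,0,0],[0,0,0],0.0],[[0,0,0],[0,0,0],0.0]]}}

```text
time: 10.75
eef_pos: [0.5086, -0.0407, 0.0104]
tool_rot: [-3.142, 0.0, 3.128]
wrist_force: [0.2, 0.3, -1.1]
opening: 0.0182
finger_force: 30.0
```

Run:
```python
from h import *
feel(6)
c=eyes.read_camera("side")
cv2.imwrite("pics/s4.png",cv2.resize(c["image"][195:305,200:345,::-1],None,fx=5,fy=5,interpolation=cv2.INTER_CUBIC))
```

```text
t 11.05 pos [ 0.5083 -0.0406  0.0105] yaw 179.23 F [-0.23  0.08 -0.76] sd [0.63 0.77 0.45] T [ 0.01   0.019 -0.008] sd [0.019 0.037 0.023]
```

View pics/s4.png

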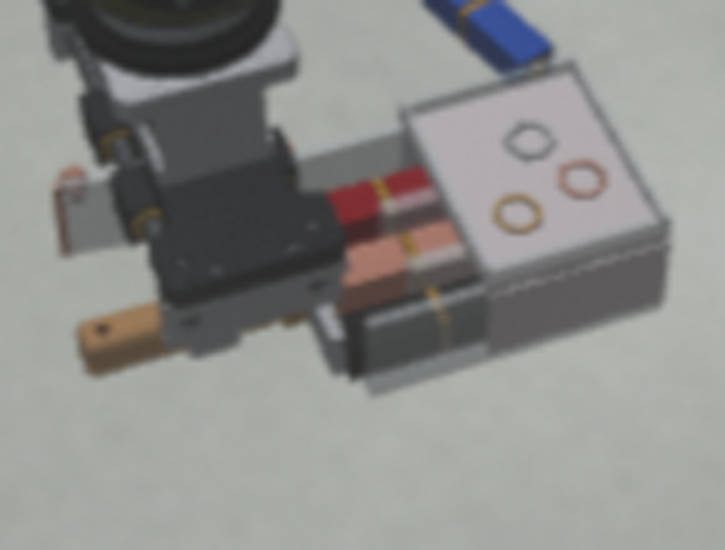

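The bar touches the tubes at about (335,335) and is just ahead of the right wall, whose front edge is at (370,355). Force is still low. Continuing slowly.

Request:
{"op": "send_rows", "data": {"targets": [[[-2,0,0],[0,0,0],0.0],[[-2,0,0],[0,0,0],0.0],[[-1.5,0,0],[0,0,0],0.0],[[-1.5,0,0],[0,0,0],0.0],[[0,0,0],[0,0,0],0.0]]}}

```text
time: 11.72
eef_pos: [0.5156, -0.0408, 0.0105]
tool_rot: [-3.142, 0.0, 3.128]
wrist_force: [0.3, 0.2, -0.1]
opening: 0.0175
finger_force: 30.0
```

Request:
{"op": "send_rows", "data": {"targets": [[[-0.7,0,0],[0,0,0],0.0],[[-0.7,0,0],[0,0,0],0.0],[[-0.6,0,0],[0,0,0],0.0],[[0,0,0],[0,0,0],0.0]]}}

```text
time: 12.22
eef_pos: [0.5175, -0.0408, 0.0105]
tool_rot: [-3.142, 0.0, 3.128]
wrist_force: [-0.1, 0.4, -0.3]
opening: 0.0174
finger_force: 30.0
```

```bash
python3 -c "
from h import *
feel(6)"
```

```text
t 12.53 pos [ 0.5175 -0.0408  0.0105] yaw 179.23 F [ 0.16 -0.12 -0.66] sd [0.44 0.48 0.48] T [ 0.017 -0.013 -0.01 ] sd [0.043 0.017 0.026]
```

Request:
{"op": "send_rows", "data": {"targets": [[[-0.7,0,0],[0,0,0],0.0],[[-0.7,0,0],[0,0,0],0.0],[[0,0,0],[0,0,0],0.0]]}}

```text
time: 12.9
eef_pos: [0.5189, -0.0408, 0.0105]
tool_rot: [-3.142, 0.0, 3.128]
wrist_force: [1.0, 0.5, 0.1]
opening: 0.0175
finger_force: 30.0
```

```bash
python3 -c "
from h import *
feel(4)"
```

```text
t 13.1 pos [ 0.5189 -0.0408  0.0105] yaw 179.23 F [-0.38  0.79 -1.07] sd [0.14 0.39 0.34] T [0.026 0.029 0.017] sd [0.03  0.026 0.016]
```

Request:
{"op": "send_rows", "data": {"targets": [[[-0.7,0,0],[0,0,0],0.0],[[-0.5,0,0],[0,0,0],0.0],[[0,0,0],[0,0,0],0.0]]}}

```text
time: 13.48
eef_pos: [0.5201, -0.0408, 0.0105]
tool_rot: [-3.142, 0.0, 3.128]
wrist_force: [-1.2, -0.4, 0.5]
opening: 0.0173
finger_force: 30.0
```

```bash
python3 -c "
from h import *
feel(4)"
```

```text
t 13.68 pos [ 0.5201 -0.0408  0.0105] yaw 179.23 F [-0.16 -0.32 -0.64] sd [0.15 0.18 0.5 ] T [0.001 0.06  0.03 ] sd [0.013 0.027 0.016]
```

Request:
{"op": "send_rows", "data": {"targets": [[[-0.7,0,0],[0,0,0],0.0],[[-0.5,0,0],[0,0,0],0.0],[[0,0,0],[0,0,0],0.0]]}}

```text
time: 14.05
eef_pos: [0.5213, -0.0408, 0.0104]
tool_rot: [-3.142, 0.0, 3.128]
wrist_force: [-0.2, -0.0, -0.5]
opening: 0.0179
finger_force: 30.0
```

```bash
python3 -c "
from h import *
feel(4)"
```

```text
t 14.25 pos [ 0.5213 -0.0408  0.0105] yaw 179.23 F [ 0.19  0.15 -0.76] sd [0.47 0.28 0.57] T [0.028 0.002 0.013] sd [0.035 0.024 0.016]
```

Request:
{"op": "send_rows", "data": {"targets": [[[-0.6,0,0],[0,0,0],0.0],[[-0.4,0,0],[0,0,0],0.0],[[0,0,0],[0,0,0],0.0]]}}

```text
time: 14.62
eef_pos: [0.5222, -0.0408, 0.0104]
tool_rot: [3.142, -0.0, 3.128]
wrist_force: [-1.3, -0.5, -0.3]
opening: 0.0175
finger_force: 30.0
```

```bash
python3 -c "
from h import *
feel(4)"
```

```text
t 14.82 pos [ 0.5223 -0.0409  0.0104] yaw 179.23 F [-0.14 -0.12 -0.99] sd [0.47 0.34 0.43] T [ 0.045  0.055 -0.004] sd [0.03  0.027 0.027]
```

Request:
{"op": "send_rows", "data": {"targets": [[[-0.7,0,0],[0,0,0],0.0],[[-0.5,0,0],[0,0,0],0.0],[[0,0,0],[0,0,0],0.0]]}}

```text
time: 15.2
eef_pos: [0.5235, -0.0409, 0.0105]
tool_rot: [3.142, 0.0, 3.128]
wrist_force: [-0.7, 0.3, -0.4]
opening: 0.0177
finger_force: 30.0
```

```bash
python3 -c "
from h import *
feel(4)"
```

```text
t 15.4 pos [ 0.5235 -0.0409  0.0105] yaw 179.23 F [ 0.19  0.28 -0.69] sd [0.32 0.36 0.65] T [ 0.023  0.006 -0.005] sd [0.014 0.01  0.04 ]
```

Request:
{"op": "send_rows", "data": {"targets": [[[-0.6,0,0],[0,0,0],0.0],[[-0.4,0,0],[0,0,0],0.0],[[0,0,0],[0,0,0],0.0]]}}

```text
time: 15.78
eef_pos: [0.5244, -0.0409, 0.0104]
tool_rot: [3.142, -0.0, 3.128]
wrist_force: [-1.6, -0.4, -0.7]
opening: 0.0177
finger_force: 30.0
```

```bash
python3 -c "
from h import *
feel(5)"
```

```text
t 16.02 pos [ 0.5245 -0.0409  0.0104] yaw 179.23 F [-0.76 -0.27 -0.58] sd [0.35 0.32 0.77] T [ 0.018  0.063 -0.018] sd [0.019 0.02  0.031]
```

Request:
{"op": "send_rows", "data": {"targets": [[[-0.5,0,0],[0,0,0],0.0],[[-0.4,0,0],[0,0,0],0.0],[[0,0,0],[0,0,0],0.0]]}}

```text
time: 16.4
eef_pos: [0.5254, -0.0409, 0.0104]
tool_rot: [3.142, 0.0, 3.128]
wrist_force: [0.5, 0.3, -0.4]
opening: 0.0177
finger_force: 30.0
```

```bash
python3 -c "
from h import *
feel(6)"
```

```text
t 16.7 pos [ 0.5254 -0.0409  0.0105] yaw 179.23 F [ 0.1   0.05 -0.71] sd [0.26 0.68 0.49] T [ 0.013  0.044 -0.02 ] sd [0.023 0.037 0.034]
```

Request:
{"op": "send_rows", "data": {"targets": [[[-0.4,0,0],[0,0,0],0.0],[[0,0,0],[0,0,0],0.0]]}}

```text
time: 16.95
eef_pos: [0.5257, -0.0409, 0.0105]
tool_rot: [-3.142, -0.0, 3.128]
wrist_force: [-0.7, -0.3, 0.2]
opening: 0.0175
finger_force: 30.0
```

```bash
python3 -c "
from h import *
feel(6)"
```

```text
t 17.25 pos [ 0.5257 -0.0409  0.0104] yaw 179.24 F [-0.45  0.2  -0.75] sd [0.59 0.57 0.43] T [0.018 0.129 0.006] sd [0.032 0.031 0.031]
```

Request:
{"op": "send_rows", "data": {"targets": [[[-0.4,0,0],[0,0,0],0.0],[[-0.4,0,0],[0,0,0],0.0],[[0,0,0],[0,0,0],0.0]]}}

```text
time: 17.62
eef_pos: [0.5266, -0.0409, 0.0105]
tool_rot: [-3.142, 0.0, 3.128]
wrist_force: [-1.5, -0.6, 0.4]
opening: 0.0176
finger_force: 30.0
```

```bash
python3 -c "
from h import *
feel(6)"
```

```text
t 17.93 pos [ 0.5266 -0.0409  0.0105] yaw 179.23 F [ 0.14  0.01 -0.63] sd [0.59 0.28 0.41] T [0.016 0.051 0.015] sd [0.021 0.035 0.021]
```

Request:
{"op": "send_rows", "data": {"targets": [[[-0.5,0,0],[0,0,0],0.0],[[0,0,0],[0,0,0],0.0]]}}

```text
time: 18.18
eef_pos: [0.527, -0.0409, 0.0104]
tool_rot: [3.142, -0.0, 3.128]
wrist_force: [-0.6, 0.0, -0.2]
opening: 0.0176
finger_force: 30.0
```

```bash
python3 -c "
from h import *
feel(6)"
```

```text
t 18.48 pos [ 0.527  -0.0409  0.0104] yaw 179.23 F [-0.43 -0.27 -0.32] sd [0.48 0.55 0.28] T [ 0.026  0.118 -0.013] sd [0.024 0.02  0.035]
```

Request:
{"op": "send_rows", "data": {"targets": [[[-0.5,0,0],[0,0,0],0.0],[[-0.5,0,0],[0,0,0],0.0],[[0,0,0],[0,0,0],0.0]]}}

```text
time: 18.85
eef_pos: [0.5281, -0.0409, 0.0104]
tool_rot: [-3.142, 0.0, 3.128]
wrist_force: [0.2, 0.1, 0.2]
opening: 0.0174
finger_force: 30.0
```

```bash
python3 -c "
from h import *
feel(5)"
```

```text
t 19.1 pos [ 0.5281 -0.0409  0.0105] yaw 179.23 F [ 0.27 -0.19 -0.67] sd [0.48 0.51 0.46] T [ 0.025  0.012 -0.013] sd [0.016 0.039 0.019]
```

Request:
{"op": "send_rows", "data": {"targets": [[[-0.5,0,0],[0,0,0],0.0],[[-0.3,0,0],[0,0,0],0.0],[[0,0,0],[0,0,0],0.0]]}}

```text
time: 19.48
eef_pos: [0.5287, -0.041, 0.0104]
tool_rot: [3.142, -0.0, 3.128]
wrist_force: [-1.7, -0.2, 0.3]
opening: 0.0175
finger_force: 30.0
```

```bash
python3 -c "
from h import *
feel(5)"
```

```text
t 19.73 pos [ 0.5288 -0.0409  0.0104] yaw 179.23 F [-1.71 -0.06  0.33] sd [0.65 0.43 0.41] T [-0.018  0.303  0.027] sd [0.035 0.018 0.032]
```

Request:
{"op": "send_rows", "data": {"targets": [[[-0.4,0,0],[0,0,0],0.0],[[0,0,0],[0,0,0],0.0]]}}

```text
time: 19.98
eef_pos: [0.5291, -0.0409, 0.0104]
tool_rot: [3.142, -0.0, 3.128]
wrist_force: [-3.7, 0.2, 0.3]
opening: 0.0178
finger_force: 30.0
```

```bash
python3 -c "
from h import *
feel(8)"
```

```text
t 20.38 pos [ 0.5291 -0.0409  0.0104] yaw 179.23 F [-3.73 -0.23  0.6 ] sd [0.22 0.42 0.48] T [-0.03   0.662  0.009] sd [0.027 0.033 0.014]
```

Stiffness is about 5 N/mm (three cushions) and the moment about z is near zero, so the push is square. Pressing on to about 7.5 N.

Request:
{"op": "send_rows", "data": {"targets": [[[-0.4,0,0],[0,0,0],0.0],[[-0.3,0,0],[0,0,0],0.0],[[0,0,0],[0,0,0],0.0]]}}

```text
time: 20.75
eef_pos: [0.5296, -0.0409, 0.0104]
tool_rot: [3.142, -0.001, 3.128]
wrist_force: [-6.5, -0.7, 2.1]
opening: 0.0175
finger_force: 30.0
```

```bash
python3 -c "
from h import *
feel(8)"
```

```text
t 21.15 pos [ 0.5296 -0.0409  0.0104] yaw 179.23 F [-5.95 -0.43  2.14] sd [0.51 0.47 0.27] T [-0.053  1.099  0.023] sd [0.026 0.02  0.036]
```

Request:
{"op": "send_rows", "data": {"targets": [[[-0.35,0,0],[0,0,0],0.0],[[0,0,0],[0,0,0],0.0],[[0,0,0],[0,0,0],0.0]]}}

```text
time: 21.52
eef_pos: [0.5297, -0.0409, 0.0104]
tool_rot: [3.142, -0.001, 3.128]
wrist_force: [-7.9, -0.7, 3.0]
opening: 0.0179
finger_force: 30.0
```

```bash
python3 -c "
from h import *
feel(8)"
```

```text
t 21.93 pos [ 0.5297 -0.0409  0.0103] yaw 179.23 F [-7.53 -0.34  3.02] sd [0.52 0.41 0.55] T [-0.038  1.325 -0.01 ] sd [0.02  0.02  0.027]
```

7.5 N in all with no moment: all three are bearing. Backing out, then carrying the scraper back to its old place on the right.

Request:
{"op": "send_rows", "data": {"targets": [[[3,0,0],[0,0,0],0.0],[[10,0,0],[0,0,0],0.0],[[20,0,0],[0,0,0],0.0],[[25,0,0],[0,0,0],0.0],[[2,0,-25],[0,0,0],0.0],[[0,0,-30],[0,0,0],0.0],[[0,0,-20],[0,0,0],0.0],[[0,-50,0],[0,0,0],0.0],[[0,-50,0],[0,0,0],0.0],[[0,-50,0],[0,0,0],0.0],[[0,-30,0],[0,0,0],0.0],[[0,0,0],[0,0,0],0.0]]}}

```text
time: 23.42
eef_pos: [0.4674, -0.2215, 0.0854]
tool_rot: [-3.141, 0.001, 3.126]
wrist_force: [-0.5, 0.3, -1.1]
opening: 0.0177
finger_force: 30.0
```

Run:
```python
from h import *
go(.475,-.22,.004,179.2)
c=eyes.read_camera("side");t=eyes.read_camera("top")
a=cv2.resize(c["image"][195:305,200:345,::-1],None,fx=3,fy=3,interpolation=cv2.INTER_CUBIC)
i=c["image"][290:400,200:320,::-1];b=cv2.resize(i,None,fx=3,fy=3,interpolation=cv2.INTER_CUBIC)
cv2.imwrite("pics/s5.png",np.hstack([a,b])[:, :800])
for cam,cc in (("side",c),("top",t)):
  for n in ["door_hinge","door_edge"]:
    for r in eyes.spot_point(cam,n)[:2]:print(cam,n,r,onz(cc,r["position"],.026))
```

```text
t 23.43 at [ 0.4674 -0.2215  0.0854] head 179.09 tilt 0.03 shift mm [-7.5  1.7 81.4] turn z -0.11 F [-0.46  0.34 -1.06] open 0.0177 ff 29.997332096099854
side door_hinge {'position': [261.9, 230.7], 'score': 0.56} [0.57294058 0.00540671 0.026     ]
side door_edge {'position': [276.5, 309.8], 'score': 0.38} [ 0.53176247 -0.1874599   0.026     ]
top door_hinge {'position': [305.4, 240.6], 'score': 0.92} [0.56695976 0.00678142 0.026     ]
top door_hinge {'position': [326.6, 225.3], 'score': 0.15} [ 0.60160518 -0.0390267   0.026     ]
top door_edge {'position': [294.6, 288.0], 'score': 0.53} [0.46573271 0.02828148 0.026     ]
```

View pics/s5.png

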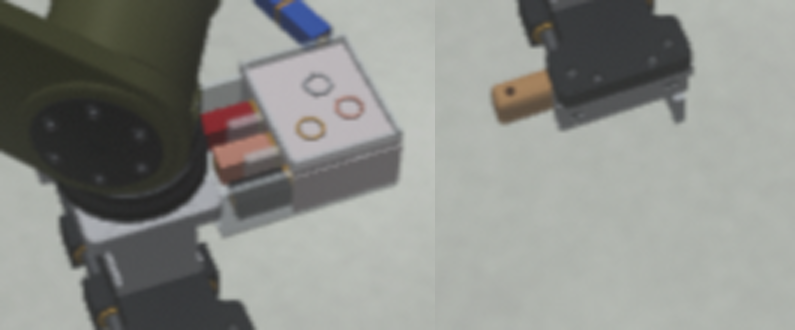

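The tubes are fully inside, with ends at (205,125) and (215,160) in the crop and behind the front edge. The scraper is still held well. Laying it down.

Request:
{"op": "send_rows", "data": {"targets": [[[0,0,30],[0,0,0],0.0],[[0,0,30],[0,0,0],0.0],[[0,0,14],[0,0,0],0.0],[[0,0,5],[0,0,0],0.0],[[0,0,1.5],[0,0,0],0.0],[[0,0,1],[0,0,0],0.0],[[0,0,0.5],[0,0,0],0.0],[[0,0,0],[0,0,0],0.0]]}}

```text
time: 24.72
eef_pos: [0.468, -0.2202, 0.0037]
tool_rot: [-3.141, 0.0, 3.128]
wrist_force: [0.4, -0.4, -1.5]
opening: 0.0176
finger_force: 30.0
```

```bash
python3 -c "
from h import *
feel(4)"
```

```text
t 24.93 pos [ 0.4679 -0.2202  0.0035] yaw 179.23 F [ 0.21 -0.36 -0.57] sd [0.37 0.29 0.3 ] T [ 0.021  0.001 -0.015] sd [0.015 0.018 0.031]
```

Request:
{"op": "send_rows", "data": {"targets": [[[0,0,0.5],[0,0,0],0.0],[[0,0,0],[0,0,0],0.15],[[0,0,0],[0,0,0],0.35],[[0,0,0],[0,0,0],0.5],[[0,0,-10],[0,0,0],0.5],[[0,0,-30],[0,0,0],0.5],[[0,0,-40],[0,0,0],0.5],[[0,0,-40],[0,0,0],0.0],[[0,0,0],[0,0,0],0.0]]}}

```text
time: 26.05
eef_pos: [0.4691, -0.2208, 0.1264]
tool_rot: [-3.139, 0.005, 3.128]
wrist_force: [0.1, 0.2, -0.7]
opening: 0.03
finger_force: 0.0
```

```bash
cat >> h.py <<'E'
H=np.array([.564,.007]);YAW=np.radians(-.8)
def door(th,r=.060,gap=0):
    d=np.array([-np.sin(th),-np.cos(th)]);n=np.array([-np.cos(th),np.sin(th)])
    m=.008*abs(n[0])+.0125*abs(n[1])
    q=r*d+(.005+m+gap)*n
    return H+np.array([[np.cos(YAW),-np.sin(YAW)],[np.sin(YAW),np.cos(YAW)]])@q
E
python3 - <<'E'
from h import *
p=door(2.0);go(*p,.022,179.2)
c=eyes.read_camera("wrist");print("scraper",[(r["score"],onz(c,r["position"],0).round(3)) for r in eyes.spot_point("wrist","scraper")[:1]])
m=eyes.trace("wrist","scraper")[0]["region"];ys,xs=np.nonzero(m);P=np.array([onz(c,q,.022)[:2] for q in zip(xs,ys)]);print("extents",np.ptp(P,0),P.min(0),P.max(0))
for cam in ("top","side","wrist"):
  c=eyes.read_camera(cam)
  for n in ["door_hinge","door_edge","slots"]:
    for r in eyes.spot_point(cam,n)[:1]:print(cam,n,round(r["score"],2),onz(c,r["position"],.004 if n=="slots" else .026).round(4))
print([ (round(th,2),((door(th+0)-p)*1000).round(0)) for th in np.arange(2.0,-.01,-.1)])
E
```

```text
t 26.05 at [ 0.4691 -0.2208  0.1264] head 179.24 tilt 0.34 shift mm [-45.  272.3 103.9] turn z 0.04 F [ 0.12  0.19 -0.66] open 0.03 ff 0.0
scraper [(0.68, array([ 0.514, -0.222,  0.   ]))]
extents [0.10249603 0.04826867] [ 0.41475558 -0.24615804] [ 0.51725162 -0.19788937]
top door_hinge 0.71 [0.5637 0.0156 0.026 ]
top door_edge 0.62 [ 0.7025 -0.2383  0.026 ]
top slots 0.86 [ 0.5582 -0.0479  0.004 ]
side door_hinge 0.81 [0.5653 0.0066 0.026 ]
side door_edge 0.58 [0.4701 0.019  0.026 ]
side slots 0.65 [ 0.5671 -0.0378  0.004 ]
wrist door_hinge 0.87 [0.5633 0.0027 0.026 ]
wrist door_edge 0.8 [0.4693 0.0262 0.026 ]
wrist slots 0.75 [ 0.5645 -0.0421  0.004 ]
[(np.float64(2.0), array([0., 0.])), (np.float64(1.9), array([-4., -5.])), (np.float64(1.8), array([ -8., -11.])), (np.float64(1.7), array([-11., -17.])), (np.float64(1.6), array([-13., -23.])), (np.float64(1.5), array([-15., -29.])), (np.float64(1.4), array([-16., -34.])), (np.float64(1.3), array([-17., -40.])), (np.float64(1.2), array([-17., -46.])), (np.float64(1.1), array([-17., -52.])), (np.float64(1.0), array([-16., -58.])), (np.float64(0.9), array([-14., -65.])), (np.float64(0.8), array([-11., -71.])), (np.float64(0.7), array([ -8., -76.])), (np.float64(0.6), array([ -4., -82.])), (np.float64(0.5), array([  1., -87.])), (np.float64(0.4), array([  6., -92.])), (np.float64(0.3), array([ 12., -96.])), (np.float64(0.2), array([ 18., -99.])), (np.float64(0.1), array([  25., -102.])), (np.float64(-0.0), array([  32., -103.]))]
```

Request:
{"op": "send_rows", "data": {"targets": [[[-8,46,0],[0,0,0],0.0],[[-8,46,0],[0,0,0],0.0],[[-8,46,0],[0,0,0],0.0],[[-8,46,0],[0,0,0],0.0],[[-7,44,0],[0,0,0],0.0],[[-6,44,0],[0,0,0],0.0],[[0,0,40],[0,0,0],0.0],[[0,0,40],[0,0,0],0.0],[[0,0,22],[0,0,0],0.0],[[0,0,0],[0,0,0],0.0],[[0,0,0],[0,0,0],0.0]]}}

```text
time: 28.18
eef_pos: [0.5171, 0.0512, 0.022]
tool_rot: [3.142, 0.001, 3.128]
wrist_force: [-0.1, 0.7, 0.5]
opening: 0.0003
finger_force: 0.0
```

Run:
```python
from h import *
go(*door(1.2),.022,179.2)
for cam in ("side","wrist"):
  c=eyes.read_camera(cam)
  for r in eyes.spot_point(cam,"door_edge")[:1]:print(cam,round(r["score"],2),onz(c,r["position"],.026).round(4))
```

```text
t 28.18 at [0.5171 0.0512 0.022 ] head 179.23 tilt 0.07 shift mm [ 15.5 -47.1  -0. ] turn z 0.03 F [-0.14  0.73  0.5 ] open 0.0003 ff 0.0
side 0.63 [0.4666 0.0239 0.026 ]
wrist 0.57 [0.4697 0.0264 0.026 ]
```

Request:
{"op": "send_rows", "data": {"targets": [[[4,-6,0],[0,0,0],0.0],[[4,-6,0],[0,0,0],0.0],[[3,-6,0],[0,0,0],0.0],[[2,-6,0],[0,0,0],0.0],[[2,-6,0],[0,0,0],0.0],[[1,-6,0],[0,0,0],0.0],[[0,-6,0],[0,0,0],0.0],[[0,-6,0],[0,0,0],0.0],[[-1,-6,0],[0,0,0],0.0],[[-1,-6,0],[0,0,0],0.0],[[0,0,0],[0,0,0],0.0]]}}

```text
time: 29.75
eef_pos: [0.5018, -0.009, 0.0209]
tool_rot: [-3.142, -0.0, 3.128]
wrist_force: [-0.3, 1.0, -0.1]
opening: 0.0005
finger_force: 0.0
```

Run:
```python
from h import *
go(*door(1.0),.022,179.2)
for cam in ("side","wrist"):
  c=eyes.read_camera(cam)
  for r in eyes.spot_point(cam,"door_edge")[:1]:print(cam,round(r["score"],2),onz(c,r["position"],.026).round(4))
p=door(1.0)
print([(round(t,2),((door(t)-p)*1000).round(1)) for t in np.arange(.9,-.01,-.1)])
```

```text
t 29.75 at [ 0.5018 -0.009   0.0209] head 179.2 tilt 0.0 shift mm [-0.8  1.1 -1.1] turn z 0.0 F [-0.28  0.99 -0.14] open 0.0005 ff 0.0
side 0.73 [ 0.4816 -0.0525  0.026 ]
wrist 0.89 [ 0.4816 -0.0428  0.026 ]
[(np.float64(0.9), array([ 1.8, -6.1])), (np.float64(0.8), array([  4.4, -12.1])), (np.float64(0.7), array([  7.6, -17.9])), (np.float64(0.6), array([ 11.6, -23.4])), (np.float64(0.5), array([ 16.2, -28.5])), (np.float64(0.4), array([ 21.5, -33.1])), (np.float64(0.3), array([ 27.4, -37.2])), (np.float64(0.2), array([ 33.7, -40.5])), (np.float64(0.1), array([ 40.5, -43.1])), (np.float64(0.0), array([ 47.6, -44.9]))]
```

Request:
{"op": "send_rows", "data": {"targets": [[[-2,-6,0],[0,0,0],0.0],[[-2.6,-6,0],[0,0,0],0.0],[[-3.2,-6,0],[0,0,0],0.0],[[-4,-5.5,0],[0,0,0],0.0],[[-4.6,-5,0],[0,0,0],0.0],[[-5.3,-4.5,0],[0,0,0],0.0],[[-6,-4,0],[0,0,0],0.0],[[-6,-3,0],[0,0,0],0.0],[[-5,-2,0],[0,0,0],0.0],[[0,0,0],[0,0,0],0.0]]}}

```text
time: 31.2
eef_pos: [0.5401, -0.0512, 0.0209]
tool_rot: [-3.142, 0.0, 3.128]
wrist_force: [0.8, -0.6, -0.3]
opening: 0.0004
finger_force: 0.0
```

Run:
```python
from h import *
go(*door(0),.022,179.2);feel(2)
for cam in ("side","wrist"):
  c=eyes.read_camera(cam)
  for r in eyes.spot_point(cam,"door_edge")[:1]:print(cam,round(r["score"],2),onz(c,r["position"],.026).round(4))
```

```text
t 31.2 at [ 0.5401 -0.0512  0.0209] head 179.23 tilt 0.01 shift mm [-10.1  -1.5  -1.1] turn z 0.03 F [ 0.83 -0.57 -0.26] open 0.0004 ff 0.0
t 31.3 pos [ 0.5398 -0.051   0.0209] yaw 179.23 F [ 0.08  0.11 -0.64] sd [0.05 0.19 0.26] T [-0.006  0.019 -0.008] sd [0.006 0.014 0.019]
side 0.59 [ 0.5503 -0.0901  0.026 ]
wrist 0.82 [ 0.5478 -0.0882  0.026 ]
```

Request:
{"op": "send_rows", "data": {"targets": [[[-3,0,0],[0,0,0],0.0],[[-3,0,0],[0,0,0],0.0],[[-1,0,0],[0,0,0],0.0],[[0,0,0],[0,0,0],0.0]]}}

```text
time: 32.0
eef_pos: [0.5469, -0.0512, 0.0209]
tool_rot: [-3.142, 0.0, 3.128]
wrist_force: [-0.4, -0.7, 0.1]
opening: 0.0005
finger_force: 0.0
```

Request:
{"op": "send_rows", "data": {"targets": [[[-1,0,0],[0,0,0],0.0],[[-1,0,0],[0,0,0],0.0],[[0,0,0],[0,0,0],0.0]]}}

```text
time: 32.38
eef_pos: [0.5479, -0.0512, 0.0209]
tool_rot: [3.142, -0.003, 3.128]
wrist_force: [-8.3, -0.0, 6.2]
opening: 0.0006
finger_force: 4.3
```

Request:
{"op": "send_rows", "data": {"targets": [[[-0.7,0,0],[0,0,0],0.0],[[-0.5,0,0],[0,0,0],0.0],[[0,0,0],[0,0,0],0.0]]}}

```text
time: 32.75
eef_pos: [0.548, -0.0512, 0.0208]
tool_rot: [3.141, -0.005, 3.128]
wrist_force: [-17.2, -0.6, 11.8]
opening: 0.0008
finger_force: 8.6
```

A hard stop is felt at the expected shut position. Backing off and checking.

Request:
{"op": "send_rows", "data": {"targets": [[[3,0,0],[0,0,0],0.0],[[20,0,0],[0,0,0],0.0],[[40,0,0],[0,0,0],0.0],[[20,0,-40],[0,0,0],0.0],[[0,0,-50],[0,0,0],0.0],[[0,0,-50],[0,0,0],0.0],[[0,0,0],[0,0,0],0.0],[[0,0,0],[0,0,0],0.0]]}}

```text
time: 33.75
eef_pos: [0.4668, -0.05, 0.1602]
tool_rot: [3.142, -0.0, 3.128]
wrist_force: [0.2, -0.0, -0.7]
opening: 0.0002
finger_force: 0.0
```

Run:
```python
from h import *
go(.46,-.05)
for cam in ("side","wrist","top"):
  c=eyes.read_camera(cam)
  for n,z in (("door_edge",.026),("door_hinge",.026),("slots",.004),("scraper",0),("lipstick_red",.004),("lipstick_rose",.004),("lipstick_black",.004),("compact",0),("jar",0),("curler",0)):
    for r in eyes.spot_point(cam,n)[:1]:print(cam,n,round(r["score"],2),onz(c,r["position"],z).round(4)[:2])
  P=H+np.array([-.005,-.096]); print("  predicted shut edge px",proj(c,[*P,.026]).round(1),"found",[r["position"] for r in eyes.spot_point(cam,"door_edge")[:1]])
```

```text
t 33.75 at [ 0.4668 -0.05    0.1602] head 179.23 tilt 0.03 shift mm [ 6.8 -0.1  0. ] turn z None F [ 0.21 -0.04 -0.73] open 0.0002 ff 0.0
side door_edge 0.73 [ 0.5592 -0.0946]
side door_hinge 0.8 [0.5653 0.0111]
side slots 0.82 [ 0.5672 -0.0444]
side scraper 0.85 [ 0.511  -0.2203]
side lipstick_red 0.48 [ 0.6151 -0.0089]
side lipstick_rose 0.67 [0.6827 0.0735]
side lipstick_black 0.53 [ 0.6156 -0.075 ]
side compact 0.7 [ 0.7092 -0.2372]
side jar 0.63 [0.5718 0.0286]
side curler 0.61 [0.4939 0.3689]
  predicted shut edge px [271.5 266. ] found [[272.6, 268.1]]
wrist door_edge 0.97 [ 0.5605 -0.0931]
wrist door_hinge 0.91 [0.5622 0.0066]
wrist scraper 0.81 [ 0.5126 -0.2223]
wrist lipstick_rose 0.88 [0.6842 0.0757]
wrist compact 0.8 [ 0.7141 -0.2496]
wrist jar 0.88 [0.7292 0.2537]
  predicted shut edge px [248.7 274.4] found [[245.3, 275.6]]
top door_hinge 0.87 [0.5669 0.0092]
top slots 0.84 [ 0.5589 -0.043 ]
top lipstick_rose 0.91 [0.5913 0.1294]
top lipstick_black 0.65 [ 0.6104 -0.0079]
top jar 0.94 [0.7207 0.2424]
top curler 0.76 [0.4939 0.3604]
  predicted shut edge px [349.6 245.4] found []
```

Door edge matches the shut position in two cameras, the tubes have moved about 30 mm in, and the scraper lies flat. Handing in.

```bash
python3 -c "
from h import *
print(ctrl.finish_job())"
```

```text
the job is handed in; nothing more can be done
None
```

The job is handed in: all three lipsticks were pushed in square with the scraper bar at about 7.5 N, the scraper lies on the vanity to the right, and the door swung to a hard stop at its shut position; I never touched the curler, compact and jar.

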